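# Clear and cap an open coupling port

## Robot

A 7-joint arm with a two-finger parallel gripper is mounted at the origin on the work surface. World frame = base frame: x ahead of the robot, y to its left, z up, the work surface at z = 0. Lengths are in mm, angles in rad, forces in N, time in s.
With the tool pointing down it reaches from about 425 to 825 mm from the base axis. Payload 3.6 kg.
Tool frame: the origin (TCP) lies on the centre line of the jaws, within the pads' length; the fingertips stand 17 mm ahead of it and the grasp point (between the pads) lies 2 mm behind it; z points along the fingers, x is the direction in which the jaws open and shut, and the axes are right-handed (so a half turn about z gives the same grasp; the last joint's range is limited). The gripper opens to 93 mm and grips with 3 to 60 N. Pads are 15 mm wide; open, the fingers measure 128 mm over their backs; the gripper's body (75 mm by 188 mm) begins 65 mm behind the grasp point.
Start: joints at [-1.302, 0.615, -0.013, 1.423, 0.008, 1.103, -0.04], TCP at [188.824, 621.939, 235.64] pointing down, gripper open.
Joint ranges: [-3.12, 3.12], [-0.3, 2.06], [-1.34, 1.32], [0.26, 2.42], [-1.36, 4.5], [0.01, 1.98], [-2.84, 2.84]. Speed limits (rad/s): [2.79, 2.79, 3.14, 3.14, 3.14, 3.14, 3.14].

## Interface

Orientations are given as a 3x3 rotation matrix whose columns are the frame's x, y, z axes.
In Python, from rig import ctrl, imaging gives the robot as it stands. The module is installed in compiled form; this text tells all that it offers.
- The arm moves only by the tool drive_tool, never from a script. Its argument "series" is text: rows parted by semicolons, each of 5 numbers parted by spaces: the opening, from 0 (shut) to 1 (fully open), then the shift along the tool's x, y, z in m, then the turn about the tool's z in degrees. A call has 1 to 12 rows; each row is the pose to reach, as a shift and turn from the pose commanded when the call began, along the tool's axes at that moment; what a row does not reach only later rows make up. A row lasts 1/10 s, in which the tool goes at most 50 mm and 8.59 degrees, less where a joint would pass 70% of its speed; a pose out of reach is approached as far as the arm can. A call with a gripper value outside its range is refused whole. The fingers move at their own pace and stop on an object; "squeeze" is the grip in N (left out, the last holds). Time passes only in rows, so rows that repeat a pose let the fingers close. It gives the time, the measured TCP pose, the force and the opening at its end, in the units of the state.
- ctrl.get_state(): the state, without advancing time (a new reading comes with each control period).
- imaging.read_camera(name): name is "scene" or "top"; returns a dict with "pixels" (400x640x3 uint8, blue, green, red), "z_map" (400x640 float32, mm along the optical axis (not along the pixel's ray), 0 where there is no reading), "K" (3x3 intrinsics, pixels), "world_from_camera" (4x4, takes a point from camera to world coordinates). Camera axes: x right, y down, z forward; pixel columns grow to the right and rows downward; lengths in mm; the calibration is good to about 2 mm. A picture is of the moment at which its call begins.
- ctrl.finish_job(): hands the job in, once; it reports no verdict.
The state is a dict: "clock": time; "qpos": joint angles; "dq": joint speeds; "tau": joint torques, N m; "position": TCP position; "eef_rot": TCP orientation; "ft_force": force on the tool from outside, world axes, zero at the start; "torque": the same for the moment, N m; "finger_gap": finger opening in mm.
Only numpy, scipy, OpenCV 4.12 (cv2) and the standard library are available. Lean on these libraries where they do the work, as an engineer would, in place of code of your own. Each camera call takes 0.05 s, during which the arm holds its last target.

## Task

An offcut of wood is lying on the open port of the manifold block: first take it off and drop it in the cardboard scrap bin. Then fit the wide grey cap, mouth down, over the port's spigot and press until it clicks over the locking balls and on until its rim is fully home on the collar, and finish still holding the cap pressed firmly down there. Leave the other things on the bench alone.

Things in the scene. Friction and masses are not known exactly. Their poses are not given: they have to be found in the camera images.
- seat: Steel collar, 48 mm across, on which the cap's rim must end up. It tops a neck 36 mm thick on an aluminium manifold block 120 x 100 x 50 mm fixed to the bench. Origin: centre of the collar's upper face, 70 mm above the bench, 20 mm above the block's top; z up, x and y along the block's 120 and 100 mm sides.
- spigot_top (a point): The port's steel spigot, 28 mm in diameter, stands 20 mm up from the collar, upright, its top edge bevelled to 22 mm. Point: centre of its flat top, 90 mm above the bench.
- balls (a point): Four spring-loaded locking balls that stick out of the spigot to 18.5 mm from its axis. Point: on the axis at their height, 9.6 mm above the collar. A cap let down rests on them with its rim 15 mm above the collar. A push of about 12 to 18 N takes it past them, then the force drops (the click, rim 9 mm up): not yet home, keep pressing until the rim bears on the collar.
- cap_mid (a point): Wide grey plastic cap, round and ribbed, 44 mm across, 46 mm tall, about 50 g, standing mouth down on the bench. Point: on its axis half-way up, 23 mm above its rim; z up. Upper 22 mm solid; the mouth is 31 mm wide at a lip 4 mm high, 39 mm wide above it, 24 mm deep in all. It goes on at any yaw. Home, this point is 23 mm above the collar.
- offcut_mid (a point): Wood offcut, a block 80 x 36 x 28 mm (x, y, z), about 50 g, lying loose and flat, 28 mm high, on the flat top of the spigot (its underside 90 mm above the bench), nearly centred. Point: its centre; x along the 80 mm.
- bin: Open cardboard scrap bin, fixed to the bench, 170 x 150 mm outside (x, y) and 80 mm high, walls and floor 5 mm. Origin: centre of its underside on the bench; z up.
- small_cap_mid (a point): Bystander: a narrow grey cap of the same make, 28 mm across and 34 mm tall, standing on the bench; it does not fit this port. Point: its centre.
- adapter_mid (a point): Bystander: steel threaded adapter with a hexagon in the middle, about 37 mm across and 50 mm tall, standing on end. Point: its centre.
- tin_mid (a point): Bystander: steel tin, 66 mm across and 85 mm tall, standing. Point: its centre.
- cap: The same wide cap as a whole; origin at the centre of its rim plane, z up.
- offcut: The same wood offcut as a whole; origin at the centre of its underside, axes as above.
There are look-alikes about, which are no part of the job. Leave any blue look-alike of the cap alone.

How it is judged (in metres and radians):
On the way, in this order (a step that is already met when the one before it is completed fails the run):
1. the offcut lies in the scrap bin, let go (x of offcut_mid in the frame of bin between -0.08 and 0.08 m and y of offcut_mid in the frame of bin between -0.07 and 0.07 m and height (world z) of offcut_mid below 0.065 m and contact force between the fingers and offcut below 0.1 N and linear speed of offcut below 0.05 m/s), for 0.2 s.
2. the cap is snapped past the balls and its rim is home on the collar (z of cap_mid in the frame of seat between 0.018 and 0.0253 m and horizontal distance between cap_mid and seat below 0.004 m and angle between cap_mid's own z axis and vertical below 0.08 rad), for 0.2 s.
At the end, for the whole second after the job is handed in: The offcut is in the bin (its centre inside the walls and below 65 mm) and not held; the cap is over the spigot with its rim within about 2 mm of the collar, centred within 4 mm and tilted less than 0.08 rad, and the fingers still press it down so that it bears on the collar with more than 4 N (all of step 2 and x of offcut_mid in the frame of bin between -0.08 and 0.08 m and y of offcut_mid in the frame of bin between -0.07 and 0.07 m and height (world z) of offcut_mid below 0.065 m and contact force between the fingers and offcut below 0.1 N and contact force between cap and seat above 4 N and contact force between the fingers and cap above 2 N and linear speed of cap below 0.02 m/s); the arm keeps its last pose, push and grip.
It fails at once if a bystander (narrow cap, adapter or tin) is moved more than 30 mm (distance of any of small_cap_mid, adapter_mid, tin_mid from where it was at the start of the episode above 0.03 m).
It also fails if it takes over 61 s, if anything falls off the work surface, if the arm or the gripper's body presses on something with over 40 N, if the wrist force passes 120 N, or if a joint passes its speed limit or range.

## Working session

There is one attempt and no reset: what is moved stays moved. The work goes in short steps, Python scripts to look and compute and a tool call to move; the robot and the scene stay as the last step left them, time stands still between calls to the robot, and variables do not carry over. Pictures are saved under pics/ and viewed, and the job is handed in when it is done.

Besides the shell and the picture viewer there is one more tool, called after ">>>" as a command line: name --argument value ..., lists and objects as JSON in quotes. drive_tool: Moves the arm, as the interface text tells. Its arguments: {"type":"object","properties":{"series":{"type":"string"},"squeeze":{"type":"number"}},"required":["series"]}

```bash
mkdir -p pics; python3 - <<'E'
from rig import ctrl, imaging
import cv2,numpy as np
s=ctrl.get_state()
print({k:np.round(v,3).tolist() for k,v in s.items()})
for n in("scene","top"):
    d=imaging.read_camera(n); cv2.imwrite(f"pics/{n}0.png",d["pixels"]); np.savez(f"{n}0.npz",**d)
    print(n,d["K"].round(1).tolist(),d["world_from_camera"].round(3).tolist())
E
```

```text
{'clock': 0.0, 'qpos': [-1.302, 0.616, -0.013, 1.425, 0.008, 1.103, -0.04], 'dq': [-0.001, 0.001, 0.0, 0.0, -0.001, 0.0, 0.001], 'tau': [-0.0, -45.893, 0.209, -16.574, -0.061, 0.021, 0.0], 'position': [188.623, 621.253, 234.485], 'eef_rot': [[0.291, 0.957, -0.001], [0.957, -0.291, -0.002], [-0.003, 0.0, -1.0]], 'ft_force': [-0.51, -0.086, -0.157], 'torque': [-0.026, -0.003, -0.015], 'finger_gap': 93.367}
scene [[482.7, 0.0, 318.4], [0.0, 482.7, 202.9], [0.0, 0.0, 1.0]] [[0.305, 0.619, -0.724, 1271.843], [0.952, -0.208, 0.223, -205.954], [-0.013, -0.757, -0.653, 700.994], [0.0, 0.0, 0.0, 1.0]]
top [[490.2, 0.0, 321.3], [0.0, 490.2, 198.2], [0.0, 0.0, 1.0]] [[-0.019, -0.995, 0.101, 473.782], [-1.0, 0.017, -0.023, 12.569], [0.021, -0.102, -0.995, 1131.987], [0.0, 0.0, 0.0, 1.0]]
```

View pics/scene0.png

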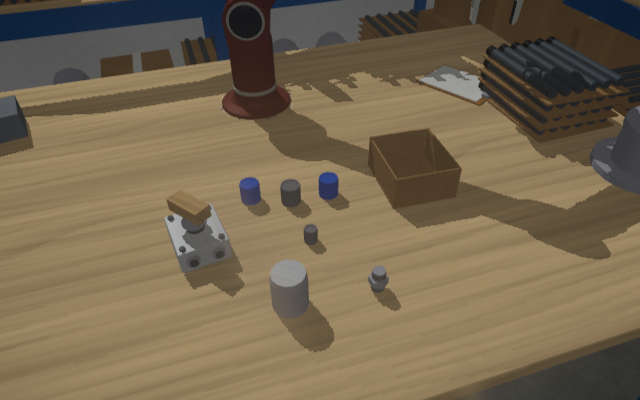

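View pics/top0.png

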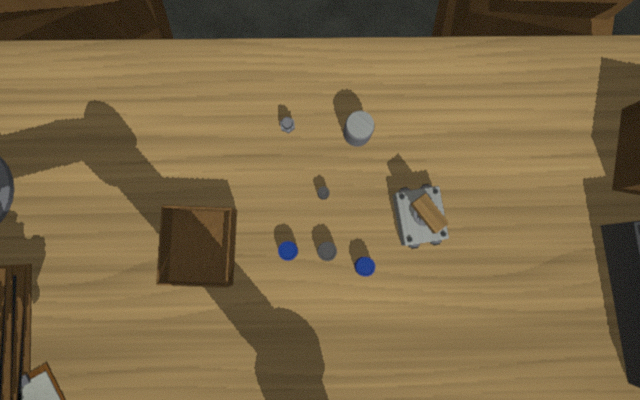

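The scene view shows the offcut at about (188,207) on the manifold. The grey cap at (290,193) stands between two blue ones, the small cap is at (310,234), and the bin is at about (414,166). In the top view the offcut is at (430,213), the cap at (327,250) and the bin at (198,246).

```bash
cat > h.py <<'E'
import numpy as np,cv2
def pts(d):
    z=d["z_map"];K=d["K"];v,u=np.mgrid[:400,:640]
    P=np.stack([(u-K[0,2])*z/K[0,0],(v-K[1,2])*z/K[1,1],z],-1)
    T=d["world_from_camera"];W=P@T[:3,:3].T+T[:3,3];W[z==0]=np.nan;return W
def ray(d,u,v,h):
    K=d["K"];T=d["world_from_camera"];r=T[:3,:3]@np.array([(u-K[0,2])/K[0,0],(v-K[1,2])/K[1,1],1]);o=T[:3,3]
    return o+r*(h-o[2])/r[2]
def proj(d,p):
    T=np.linalg.inv(d["world_from_camera"]);c=T[:3,:3]@np.asarray(p)+T[:3,3];q=d["K"]@c;return q[:2]/q[2]
def crop(d,u0,v0,u1,v1,f,name):
    cv2.imwrite(name,cv2.resize(d["pixels"][v0:v1,u0:u1],None,fx=f,fy=f,interpolation=cv2.INTER_CUBIC))
E
python3 - <<'E'
from h import *
D={n:dict(np.load(n+"0.npz")) for n in("scene","top")}
crop(D["top"],380,150,480,260,5,"pics/t1.png");crop(D["scene"],150,160,350,290,4,"pics/s1.png")
boxes={"top":{"off":(400,180,460,245),"cap":(313,236,343,266),"small":(312,180,334,202),"tin":(340,105,380,150),"bin":(150,200,242,292),"blueR":(350,250,380,280),"blueL":(275,238,302,264)},
"scene":{"off":(160,185,215,225),"cap":(276,175,304,210),"bin":(360,125,465,210)}}
for n,d in D.items():
    W=pts(d)
    for k,(a,b,c,e) in boxes[n].items():
        w=W[b:e,a:c].reshape(-1,3);w=w[~np.isnan(w[:,0])];zm=np.percentile(w[:,2],99)
        t=w[(w[:,2]>zm-6)]
        r=cv2.minAreaRect(t[:,:2].astype(np.float32))
        print(n,k,"ztop",zm.round(1),"n",len(t),"med",np.median(t,0).round(1),"rect",np.round(r[0],1),np.round(r[1],1),round(r[2],1))
E
```

```text
scene off ztop 119.9 n 588 med [ 546.2 -236.7  118. ] rect [ 543.6 -237.1] [82.4 37.5] 36.6
scene cap ztop 48.0 n 215 med [469.  -22.5  45.3] rect [468.4 -23.2] [41.6 43.8] 74.0
scene bin ztop 80.8 n 678 med [499.3 261.1  78.9] rect [484.4 261.3] [153.2 173.9] 87.3
top off ztop 121.9 n 629 med [ 542.3 -237.6  119.1] rect [ 542.5 -237.8] [79.6 36.1] 36.1
top cap ztop 50.0 n 260 med [467.4 -22.9  46.8] rect [466.4 -22.9] [39.8 41.7] 89.0
top small ztop 38.3 n 92 med [600.  -18.   34.9] rect [599.7 -18.1] [24.1 24.2] 45.9
top tin ztop 89.1 n 543 med [741.6 -99.   86.2] rect [741.6 -99.2] [57. 60.] 87.0
top bin ztop 83.2 n 719 med [478.6 264.9  80.8] rect [483.9 260.9] [151. 170.] 87.0
top blueR ztop 50.4 n 243 med [ 430.7 -106.3   47.1] rect [ 431.4 -107.3] [41.8 40.4] 43.6
top blueL ztop 50.1 n 257 med [469.   64.7  46.8] rect [469.1  64. ] [41.8 39.4] 88.7
```

View pics/t1.png

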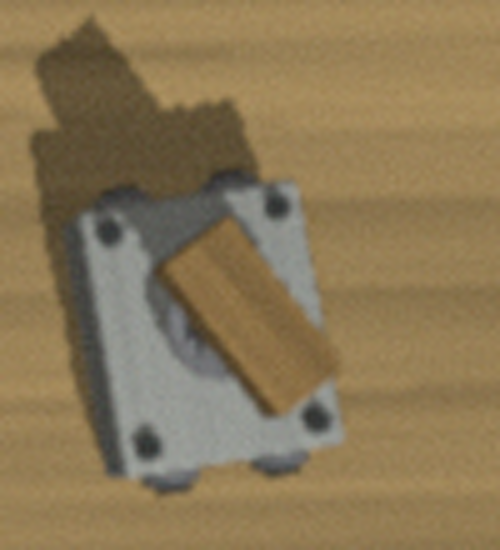

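View pics/s1.png

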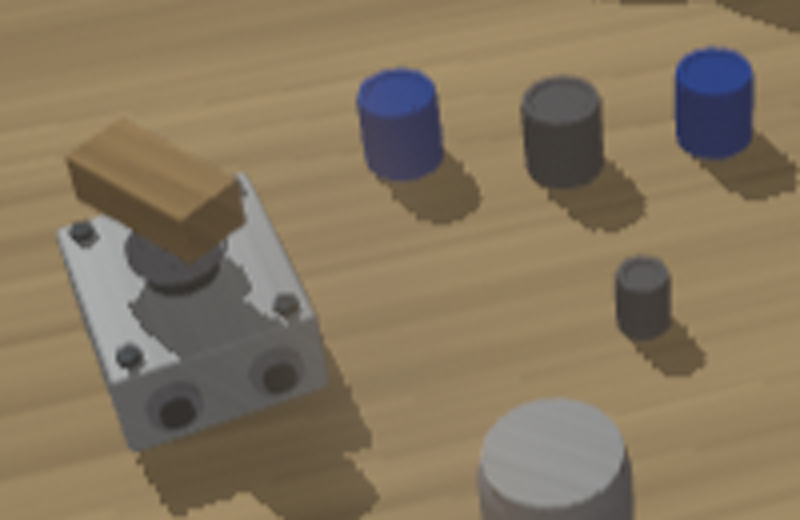

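The measured offcut (79.6 x 36 mm, centre (543,-237.5), top 118–121, long axis at 36°) agrees between both views. The cap and bin also match their given sizes. I'm moving above the offcut now.

>>> drive_tool --series "1 -0.355 0.455 0 100;1 -0.355 0.455 0 100;1 -0.355 0.455 0 100;1 -0.355 0.455 0 100;1 -0.355 0.455 0 100;1 -0.355 0.455 0 100;1 -0.355 0.455 0 100;1 -0.355 0.455 0 100;1 -0.355 0.455 0 100;1 -0.355 0.455 0 100;1 -0.355 0.455 0 100;1 -0.355 0.455 0 100" --squeeze 25

```text
clock: 1.3
position: [523.0, 145.0, 235.8]
eef_rot: [[0.887, -0.462, 0.001], [-0.462, -0.887, -0.003], [0.002, 0.002, -1.0]]
ft_force: [0.4, -0.1, 0.1]
finger_gap: 93.0
```

```bash
cat >> h.py <<'E'
def go(x,y,z,yaw):
    "shift for drive_tool: world target (mm), yaw of tool x in deg"
    from rig import ctrl
    s=ctrl.get_state();R=np.array(s["eef_rot"]);p=np.array(s["position"])
    c=np.degrees(np.arctan2(R[1,0],R[0,0]));t=(c-yaw+90)%180-90
    print("clock",s["clock"],"pos",p.round(1),"yaw",c.round(1),"tilt",R[2].round(4),"q7",np.round(s["qpos"][6],2),"F",np.round(s["ft_force"],1),"gap",round(s["finger_gap"],1))
    print("shift m",(R.T@(np.array([x,y,z])-p)/1000).round(4),"turn (mod180)",round(t,1))
E
python3 -c "
from h import *
go(543,-237.5,235,-53.9)"
```

```text
clock 1.3 pos [523.  145.  235.8] yaw -27.5 tilt [ 0.0024  0.0018 -1.    ] q7 -0.52 F [ 0.4 -0.1  0.1] gap 93.0
shift m [0.1945 0.33   0.0018] turn (mod180) 26.4
```

>>> drive_tool --series "1 0.1945 0.33 0 26.4;1 0.1945 0.33 0 26.4;1 0.1945 0.33 0 26.4;1 0.1945 0.33 0 26.4;1 0.1945 0.33 0 26.4;1 0.1945 0.33 0 26.4;1 0.1945 0.33 0 26.4;1 0.1945 0.33 0 26.4;1 0.1945 0.33 0 26.4;1 0.1945 0.33 0.04 26.4;1 0.1945 0.33 0.08 26.4;1 0.1945 0.33 0.08 26.4"

```text
clock: 2.5
position: [542.2, -228.1, 150.3]
eef_rot: [[0.599, -0.801, -0.011], [-0.801, -0.599, 0.007], [-0.012, 0.005, -1.0]]
ft_force: [-0.6, 0.0, -0.0]
finger_gap: 93.2
```

```bash
python3 -c "
from h import *
go(543,-237.5,108,-53.9)
from rig import imaging
for n in('top','scene'):
    d=imaging.read_camera(n)
    crop(d,*((360,150,500,280,5) if n=='top' else (130,120,260,240,5)),'pics/%s2.png'%n)"
```

```text
clock 2.5 pos [ 542.2 -228.1  150.3] yaw -53.2 tilt [-0.0122  0.005  -0.9999] q7 -0.16 F [-0.6  0.  -0. ] gap 93.2
shift m [0.0086 0.0047 0.0422] turn (mod180) 0.7
```

View pics/scene2.png

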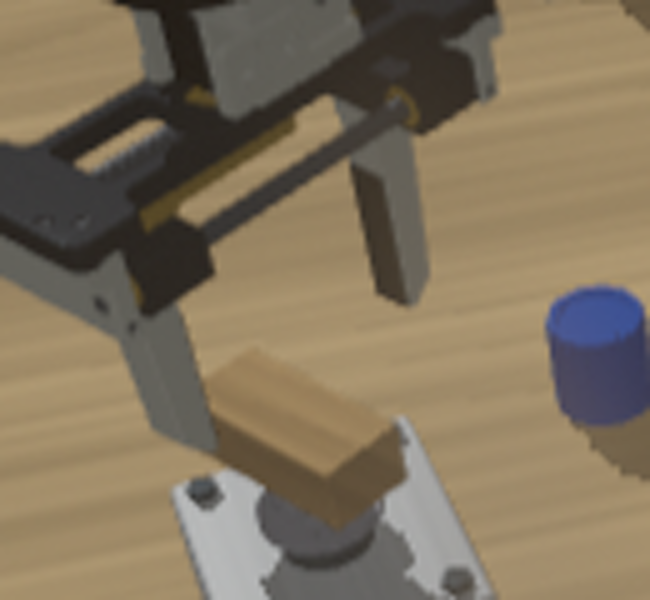

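The fingers straddle the offcut across its short side. The pose was still lagging, so I'll settle first.

>>> drive_tool --series "1 0 0 0 0;1 0 0 0 0;1 0 0 0 0"

```text
clock: 2.9
position: [546.1, -232.5, 157.3]
eef_rot: [[0.598, -0.802, 0.003], [-0.802, -0.598, -0.001], [0.003, -0.002, -1.0]]
ft_force: [0.5, -0.1, 0.2]
finger_gap: 92.9
```

```bash
python3 -c "
from h import *
go(543,-237.5,108,-53.9)"
```

```text
clock 2.9 pos [ 546.1 -232.5  157.3] yaw -53.3 tilt [ 0.0025 -0.0016 -1.    ] q7 -0.16 F [ 0.5 -0.1  0.2] gap 92.9
shift m [0.002  0.0055 0.0493] turn (mod180) 0.6
```

>>> drive_tool --series "1 0.002 0.0055 0.02 0.6;1 0.002 0.0055 0.035 0.6;1 0.002 0.0055 0.049 0.6;1 0.002 0.0055 0.049 0.6;1 0.002 0.0055 0.049 0.6;1 0.002 0.0055 0.049 0.6"

```text
clock: 3.5
position: [542.7, -237.5, 107.5]
eef_rot: [[0.59, -0.808, 0.002], [-0.808, -0.59, -0.001], [0.002, -0.001, -1.0]]
ft_force: [1.0, -0.5, -0.2]
finger_gap: 92.8
```

```bash
python3 -c "
from h import *
go(543,-237.5,108,-53.9)"
```

```text
clock 3.5 pos [ 542.7 -237.5  107.5] yaw -53.9 tilt [ 1.6e-03 -7.0e-04 -1.0e+00] q7 -0.12 F [ 1.  -0.5 -0.2] gap 92.8
shift m [ 0.0002 -0.0002 -0.0005] turn (mod180) 0.0
```

>>> drive_tool --series "0.3 0 0 0 0;0.3 0 0 0 0;0.3 0 0 0 0;0.3 0 0 0 0;0.3 0 0 0 0;0.3 0 0 0 0;0.3 0 0 0 0;0.3 0 0 0 0" --squeeze 20

```text
clock: 4.3
position: [542.1, -237.2, 106.7]
eef_rot: [[0.589, -0.808, 0.0], [-0.808, -0.589, -0.0], [0.0, 0.0, -1.0]]
ft_force: [0.9, -0.6, -0.5]
finger_gap: 35.8
```

>>> drive_tool --series "0.2 0 0 -0.01 0;0.2 0 0 -0.03 0;0.2 0 0 -0.07 0;0.2 0 0 -0.11 0;0.2 0 0 -0.12 0;0.2 0 0 -0.12 0;0.2 0 0 -0.12 0"

```text
clock: 5.0
position: [541.4, -236.4, 225.6]
eef_rot: [[0.589, -0.808, -0.002], [-0.808, -0.59, 0.001], [-0.002, 0.001, -1.0]]
ft_force: [0.4, 0.1, -0.4]
finger_gap: 35.9
```

```bash
python3 -c "
from h import *
go(484,261,228,-3)
from rig import imaging
for n in('top','scene'):
    d=imaging.read_camera(n);np.savez(n+'3.npz',**d)
    crop(d,*((360,150,500,280,4) if n=='top' else (130,120,260,280,4)),'pics/%s3.png'%n)"
```

```text
clock 5.0 pos [ 541.4 -236.4  225.6] yaw -53.9 tilt [-2.2e-03  7.0e-04 -1.0e+00] q7 -0.21 F [ 0.4  0.1 -0.4] gap 35.9
shift m [-0.4356 -0.2468 -0.0016] turn (mod180) -50.9
```

View pics/scene3.png

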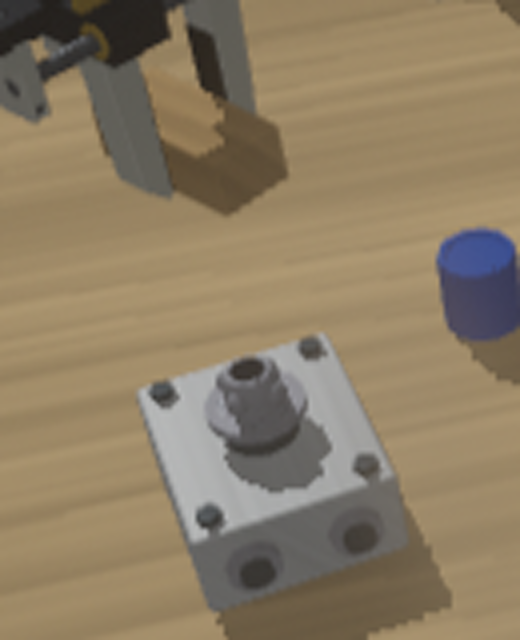

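The offcut is gripped and lifted clear, and the port is bare: spigot top near crop (250,370), upright. Now to the bin.

>>> drive_tool --series "0.2 -0.4356 -0.2468 0 -50.9;0.2 -0.4356 -0.2468 0 -50.9;0.2 -0.4356 -0.2468 0 -50.9;0.2 -0.4356 -0.2468 0 -50.9;0.2 -0.4356 -0.2468 0 -50.9;0.2 -0.4356 -0.2468 0 -50.9;0.2 -0.4356 -0.2468 0 -50.9;0.2 -0.4356 -0.2468 0 -50.9;0.2 -0.4356 -0.2468 0 -50.9;0.2 -0.4356 -0.2468 0 -50.9;0.2 -0.4356 -0.2468 0 -50.9;0.2 -0.4356 -0.2468 0 -50.9"

```text
clock: 6.3
position: [483.4, 261.4, 224.9]
eef_rot: [[0.999, -0.048, -0.003], [-0.048, -0.999, -0.002], [-0.003, 0.002, -1.0]]
ft_force: [0.1, -0.7, -1.0]
finger_gap: 36.0
```

>>> drive_tool --series "0.2 0 0 0 0;0.2 0 0 0 0;0.2 0 0 0 0;0.2 0 0 0 0"

```text
clock: 6.7
position: [485.1, 259.1, 226.7]
eef_rot: [[0.999, -0.054, 0.0], [-0.054, -0.999, -0.0], [0.0, 0.0, -1.0]]
ft_force: [-0.4, -0.4, -0.7]
finger_gap: 35.6
```

```bash
python3 -c "
from h import *
go(484,261,50,-3)
from rig import imaging
d=imaging.read_camera('scene');crop(d,330,40,490,220,3.3,'pics/s4.png')
d=dict(np.load('top3.npz'));W=pts(d);w=W[165:265,370:470].reshape(-1,3)
t=w[abs(w[:,2]-52)<6];r=cv2.minAreaRect(t[:,:2].astype(np.float32));print('block',r)
crop(d,370,150,480,270,5,'pics/t3.png')
for n in('top','scene'):
    d=dict(np.load(n+'3.npz'));W=pts(d).reshape(-1,3);m=(abs(W[:,0]-538)<80)&(abs(W[:,1]+232)<80)
    for a,b in((66,78),(84,96)):
        t=W[m&(W[:,2]>a)&(W[:,2]<b)];print(n,a,len(t),np.median(t,0).round(1),cv2.minAreaRect(t[:,:2].astype(np.float32)))
"
```

```text
clock 6.7 pos [485.1 259.1 226.7] yaw -3.1 tilt [ 0.e+00  2.e-04 -1.e+00] q7 -0.38 F [-0.4 -0.4 -0.7] gap 35.6
shift m [-0.0012 -0.0018  0.1767] turn (mod180) -0.1
block ((531.9736938476562, -191.50625610351562), (122.70297241210938, 210.90968322753906), 22.70069122314453)
top 66 61 [ 554.7 -222.7   70.7] ((540.266357421875, -228.6513671875), (46.64834213256836, 29.48759651184082), 17.27457046508789)
top 84 17 [ 549.4 -226.1   87.6] ((542.109375, -231.57752990722656), (28.238386154174805, 8.832270622253418), 41.76979446411133)
scene 66 225 [ 554.5 -233.9   70.1] ((547.4754028320312, -233.9416961669922), (41.60362243652344, 47.60337448120117), 6.911935329437256)
scene 84 134 [ 547.8 -234.3   89.5] ((544.7286376953125, -234.2178192138672), (27.68087387084961, 26.919187545776367), 5.0016045570373535)
```

View pics/s4.png

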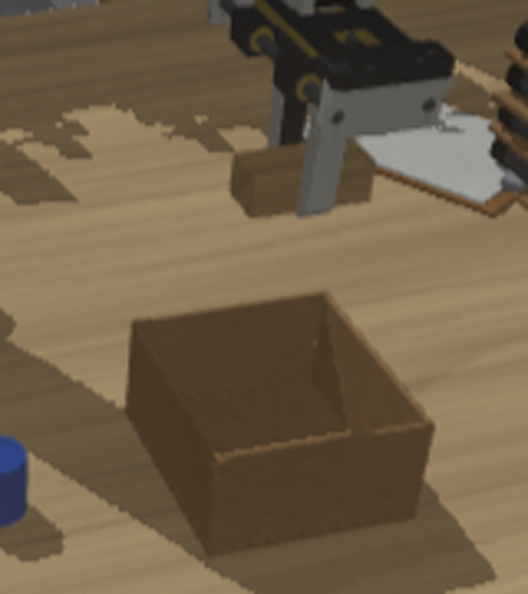

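View pics/t3.png

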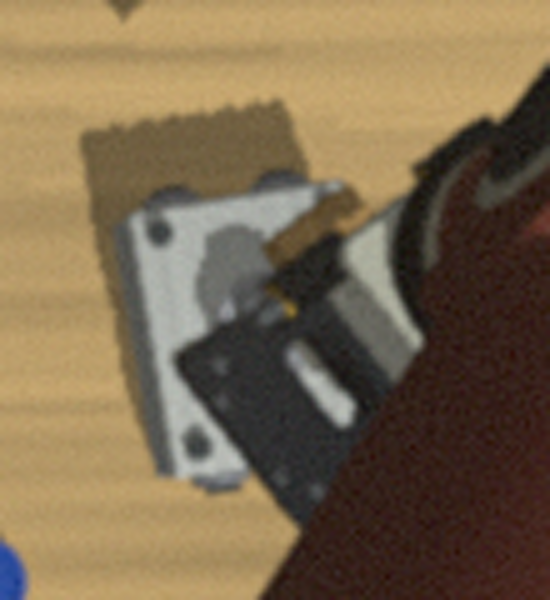

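The offcut hangs above the bin; the port is hidden by the arm in that top view, so I'll remeasure it later. Lowering and releasing.

>>> drive_tool --series "0.2 -0.0012 -0.0018 0.05 0;0.2 -0.0012 -0.0018 0.1 0;0.2 -0.0012 -0.0018 0.15 0;0.2 -0.0012 -0.0018 0.175 0;0.2 -0.0012 -0.0018 0.175 0;0.2 -0.0012 -0.0018 0.175 0;0.65 -0.0012 -0.0018 0.175 0;0.65 -0.0012 -0.0018 0.175 0;0.65 -0.0012 -0.0018 0.175 0;0.65 -0.0012 -0.0018 0.175 0;0.65 -0.0012 -0.0018 0.175 0;0.65 -0.0012 -0.0018 0.175 0"

```text
clock: 7.95
position: [483.6, 262.2, 51.8]
eef_rot: [[0.999, -0.052, 0.0], [-0.052, -0.999, 0.0], [0.0, -0.0, -1.0]]
ft_force: [-1.3, 0.6, 0.9]
finger_gap: 60.3
```

>>> drive_tool --series "0.65 0 0 -0.05 0;0.65 0 0 -0.1 0;0.65 0 0 -0.15 0;0.65 0 0 -0.19 0;0.65 0 0 -0.19 0;0.65 0 0 -0.19 0;0.65 0 0 -0.19 0"

```text
clock: 8.65
position: [482.5, 261.8, 240.1]
eef_rot: [[0.999, -0.052, -0.003], [-0.052, -0.999, -0.002], [-0.003, 0.002, -1.0]]
ft_force: [-0.2, -0.1, -0.8]
finger_gap: 60.1
```

```bash
python3 -c "
from h import *
go(467.5,-23,235,-93)
from rig import imaging
for n in('top','scene'):
    d=imaging.read_camera(n);np.savez(n+'5.npz',**d);cv2.imwrite('pics/%s5.png'%n,d['pixels'])
    W=pts(d).reshape(-1,3);m=(abs(W[:,0]-538)<80)&(abs(W[:,1]+232)<80)
    for a,b in((46,56),(66,78),(84,96)):
        t=W[m&(W[:,2]>a)&(W[:,2]<b)];print(n,a,len(t),np.median(t,0).round(1),[np.round(q,1) for q in cv2.minAreaRect(t[:,:2].astype(np.float32))])
    m=(abs(W[:,0]-484)<65)&(abs(W[:,1]-261)<60)&(W[:,2]>20)&(W[:,2]<65)
    print('in bin',m.sum(),np.median(W[m],0).round(1))
crop(dict(np.load('top5.npz')),370,150,480,270,5,'pics/t5.png')
"
```

```text
clock 8.65 pos [482.5 261.8 240.1] yaw -3.0 tilt [-0.003   0.0017 -1.    ] q7 -0.39 F [-0.2 -0.1 -0.8] gap 60.1
shift m [-1.000e-04  2.852e-01  5.600e-03] turn (mod180) -90.0
top 46 1952 [ 540.2 -231.    50.9] [array([ 542.4, -235.1]), array([119.8, 100.6]), np.float64(8.0)]
top 66 211 [ 539.9 -229.7   70.9] [array([ 542.3, -234.8]), array([47.3, 46.6]), np.float64(45.4)]
top 84 153 [ 542.2 -233.8   89.7] [array([ 542.1, -234.8]), array([27.5, 28.6]), np.float64(9.2)]
in bin 603 [486.4 262.3  34.2]
scene 46 1744 [ 562.  -235.3   50.2] [array([ 544.8, -234.4]), array([123.5, 100.1]), np.float64(7.7)]
scene 66 227 [ 554.9 -234.3   70.3] [array([ 546.8, -234. ]), array([41.4, 47.6]), np.float64(7.1)]
scene 84 129 [ 548.3 -234.2   89.4] [array([ 544.9, -234.2]), array([25.8, 26.5]), np.float64(12.0)]
in bin 391 [489.4 260.5  33.1]
```

View pics/scene5.png

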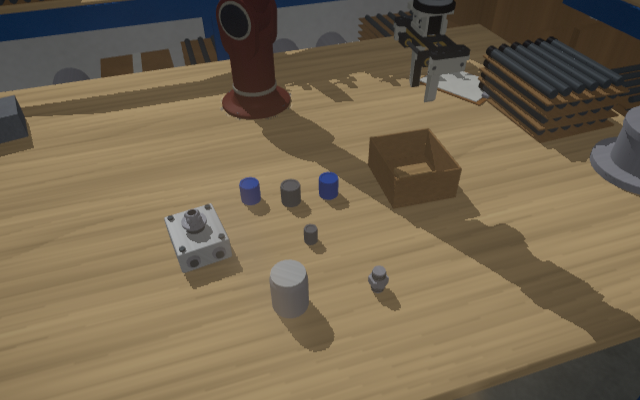

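View pics/t5.png

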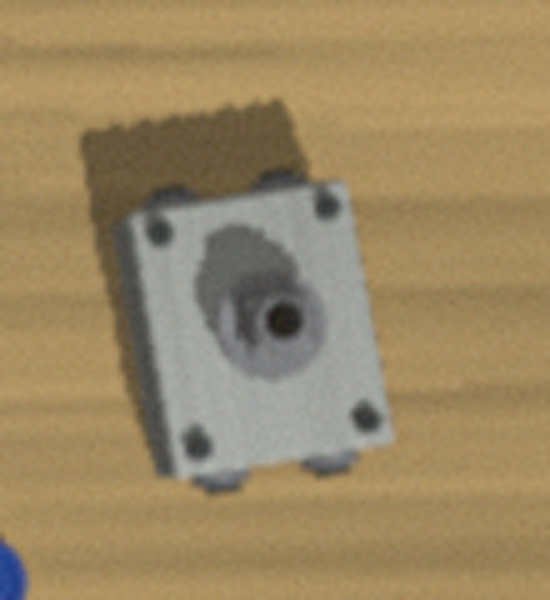

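View pics/top5.png

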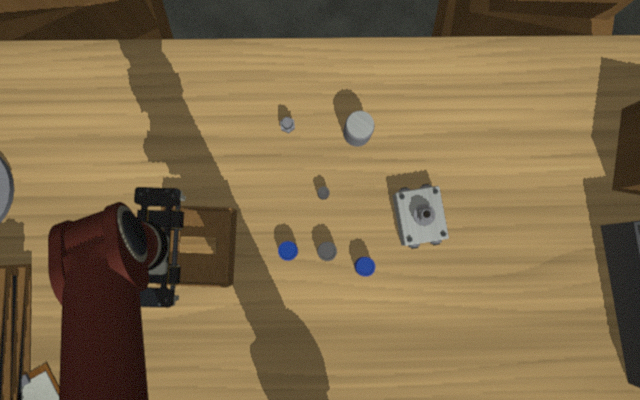

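The offcut lies flat in the bin (its top at z≈33). In the top view the port is bare, with the spigot at about (426,214). Seat position is (542.2,-234.9) from the top view and (544.8,-234.3) from the scene view, so I'll use (543.3,-234.7). Next: the grey cap at (467.5,-23), with jaws along x to stay clear of the blue caps.

>>> drive_tool --series "0.85 0 0.285 0 0;0.85 0 0.285 0 0;0.85 0 0.285 0 0;0.85 0 0.285 0 0;0.85 0 0.285 0 0;0.85 0 0.285 0 0;0.85 0 0.285 0.05 0;0.85 0 0.285 0.1 0;0.85 0 0.285 0.12 0;0.85 0 0.285 0.12 0;0.85 0 0.285 0.12 0;0.85 0 0.285 0.12 0"

```text
clock: 9.95
position: [469.8, -22.6, 122.7]
eef_rot: [[0.999, -0.052, 0.002], [-0.052, -0.999, -0.0], [0.002, 0.0, -1.0]]
ft_force: [0.5, -0.1, -0.5]
finger_gap: 79.0
```

```bash
python3 -c "
from h import *
go(467.5,-23,31,-3)
from rig import imaging
d=imaging.read_camera('scene');crop(d,220,80,370,260,3.3,'pics/s6.png')
"
```

```text
clock 9.95 pos [469.8 -22.6 122.7] yaw -3.0 tilt [ 2.4e-03  1.0e-04 -1.0e+00] q7 0.27 F [ 0.5 -0.1 -0.5] gap 79.0
shift m [-0.0025  0.0005  0.0917] turn (mod180) 0.0
```

View pics/s6.png

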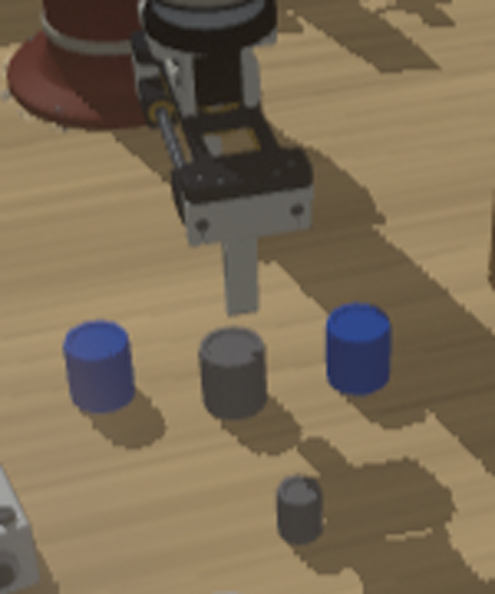

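The gripper is above the grey cap with the blue ones clear on both sides. Going down and closing.

>>> drive_tool --series "0.85 -0.002 0.0005 0.03 0;0.85 -0.002 0.0005 0.06 0;0.85 -0.002 0.0005 0.08 0;0.85 -0.002 0.0005 0.092 0;0.85 -0.002 0.0005 0.092 0;0.85 -0.002 0.0005 0.092 0;0.85 -0.002 0.0005 0.092 0;0.85 -0.002 0.0005 0.092 0"

```text
clock: 10.8
position: [467.5, -22.8, 30.6]
eef_rot: [[0.999, -0.052, 0.002], [-0.052, -0.999, -0.0], [0.002, 0.0, -1.0]]
ft_force: [-0.2, 0.7, -0.0]
finger_gap: 79.6
```

>>> drive_tool --series "0.4 0 0 0 0;0.4 0 0 0 0;0.4 0 0 0 0;0.4 0 0 0 0;0.4 0 0 0 0;0.35 0 0 0 0;0.35 0 0 0 0;0.35 0 0 0 0" --squeeze 50

```text
clock: 11.6
position: [466.9, -22.9, 29.7]
eef_rot: [[0.999, -0.052, 0.0], [-0.052, -0.999, -0.0], [0.0, 0.0, -1.0]]
ft_force: [0.1, 0.3, -0.1]
finger_gap: 43.3
```

```bash
python3 -c "
from h import *
go(467.5,-23,31,-3)
from rig import imaging
d=imaging.read_camera('scene');crop(d,220,80,370,260,3.3,'pics/s7.png')
"
```

```text
clock 11.6 pos [466.9 -22.9  29.7] yaw -3.0 tilt [ 2.e-04  1.e-04 -1.e+00] q7 0.36 F [ 0.1  0.3 -0.1] gap 43.3
shift m [ 0.0006  0.     -0.0013] turn (mod180) 0.0
```

View pics/s7.png

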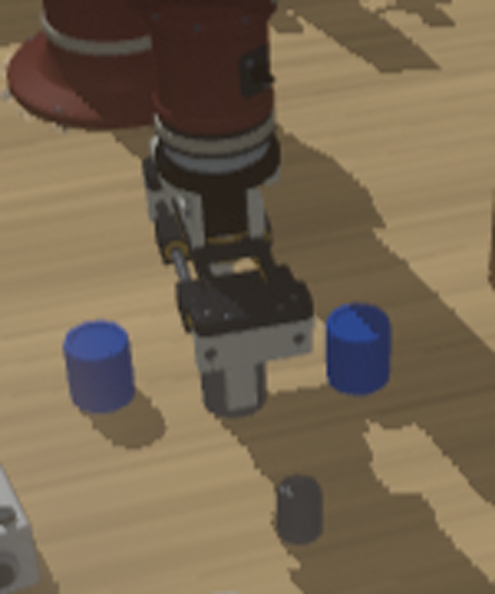

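The fingers hold the cap (gap 43.3 mm). I'm lifting it and carrying it to the port, staying high.

>>> drive_tool --series "0.35 0 0 -0.03 0;0.35 0 0 -0.08 0;0.35 0 0 -0.13 0;0.35 0 0 -0.16 0;0.35 0 0 -0.16 0;0.35 0 0 -0.16 0"

```text
clock: 12.25
position: [466.3, -22.6, 189.6]
eef_rot: [[0.999, -0.052, -0.0], [-0.052, -0.999, 0.0], [-0.0, -0.0, -1.0]]
ft_force: [-0.7, 1.2, -0.9]
finger_gap: 43.1
```

```bash
python3 -c "
from h import *
go(543.3,-234.7,160,-3)
"
```

```text
clock 12.25 pos [466.3 -22.6 189.6] yaw -3.0 tilt [-2.e-04 -5.e-04 -1.e+00] q7 0.22 F [-0.7  1.2 -0.9] gap 43.1
shift m [0.0879 0.2079 0.0294] turn (mod180) 0.0
```

>>> drive_tool --series "0.35 0.088 0.208 0 0;0.35 0.088 0.208 0 0;0.35 0.088 0.208 0 0;0.35 0.088 0.208 0 0;0.35 0.088 0.208 0 0;0.35 0.088 0.208 0.02 0;0.35 0.088 0.208 0.03 0;0.35 0.088 0.208 0.03 0;0.35 0.088 0.208 0.03 0;0.35 0.088 0.208 0.03 0;0.35 0.088 0.208 0.03 0"

```text
clock: 13.35
position: [544.2, -234.8, 160.4]
eef_rot: [[0.999, -0.051, 0.001], [-0.051, -0.999, -0.0], [0.001, 0.0, -1.0]]
ft_force: [0.0, -0.5, -0.6]
finger_gap: 43.0
```

```bash
python3 -c "
from h import *
go(543.3,-234.7,130,-3)
from rig import imaging
d=imaging.read_camera('scene');np.savez('s8.npz',**d);crop(d,140,110,250,250,4.2,'pics/s8.png')
d=imaging.read_camera('top');np.savez('t8.npz',**d);crop(d,360,140,500,260,5,'pics/t8.png')
"
```

```text
clock 13.35 pos [ 544.2 -234.8  160.4] yaw -2.9 tilt [ 1.2e-03  2.0e-04 -1.0e+00] q7 0.6 F [ 0.  -0.5 -0.6] gap 43.0
shift m [-0.001  -0.0001  0.0304] turn (mod180) 0.1
```

View pics/s8.png

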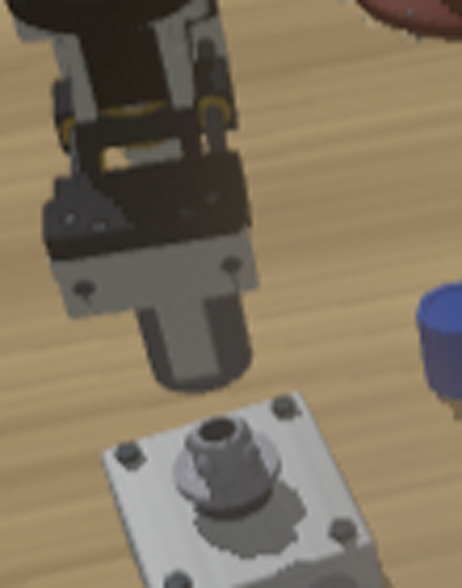

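View pics/t8.png

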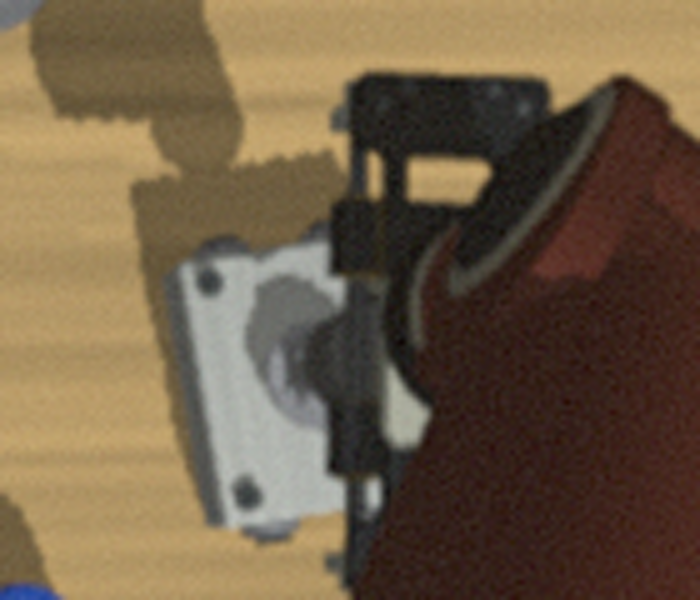

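The cap hangs upright over the port and the view is oblique. I'll fit a 22 mm-radius circle to the visible side of the cap and compare it with the collar, both from the scene camera.

```bash
python3 -c "
from h import *
from scipy.optimize import least_squares as LS
def fit(t,r,c): 
    f=lambda c:np.hypot(t[:,0]-c[0],t[:,1]-c[1])-r
    s=LS(f,c,loss='soft_l1');return s.x.round(2),np.std(f(s.x)).round(2),len(t)
for n in('s8','t8'):
  d=dict(np.load(n+'.npz'));W=pts(d).reshape(-1,3)
  m=np.hypot(W[:,0]-543,W[:,1]+235)<35
  for a,b in((128,134),(130,136),(133,141),(131,142)):
    t=W[m&(W[:,2]>a)&(W[:,2]<b)];print(n,a,b,fit(t,22,[543,-235]) if len(t)>10 else len(t))
  d5=dict(np.load(('scene' if n=='s8' else 'top')+'5.npz'));W=pts(d5).reshape(-1,3);m=np.hypot(W[:,0]-543,W[:,1]+235)<35
  for z in (60,64):
    pass
  t=W[m&(W[:,2]>52)&(W[:,2]<66)];print('neck18',fit(t,18,[543,-235]))
  t=W[m&(W[:,2]>73)&(W[:,2]<85)];print('spig14',fit(t,14,[543,-235]))
  t=W[m&(W[:,2]>67)&(W[:,2]<72)];print('collar',cv2.minEnclosingCircle(t[:,:2].astype(np.float32)))
  t=W[m&(W[:,2]>88)&(W[:,2]<93)];print('top',cv2.minEnclosingCircle(t[:,:2].astype(np.float32)), t.mean(0))
# initial cap check
d=dict(np.load('scene0.npz'));W=pts(d).reshape(-1,3);m=np.hypot(W[:,0]-467,W[:,1]+23)<35
print('cap0',fit(W[m&(W[:,2]>5)&(W[:,2]<42)],22,[467,-23]))
"
```

```text
s8 128 134 (array([ 541.43, -233.9 ]), np.float64(0.81), 36)
s8 130 136 (array([ 541.64, -233.75]), np.float64(0.95), 53)
s8 133 141 (array([ 542.07, -233.84]), np.float64(0.97), 72)
s8 131 142 (array([ 541.86, -233.82]), np.float64(0.94), 94)
neck18 (array([ 544.72, -232.85]), np.float64(4.42), 78)
spig14 (array([ 543.22, -234.81]), np.float64(2.08), 78)
collar ((543.4967651367188, -234.73825073242188), 24.713367462158203)
top ((545.9049682617188, -234.32208251953125), 12.940710067749023) [ 545.52013703 -234.32900967   90.21908106]
t8 128 134 4
t8 130 136 5
t8 133 141 (array([ 542.65, -235.45]), np.float64(0.42), 17)
t8 131 142 (array([ 542.66, -235.43]), np.float64(0.41), 20)
neck18 (array([ 542.77, -229.07]), np.float64(6.05), 121)
spig14 (array([ 541.19, -235.13]), np.float64(3.31), 53)
collar ((541.803466796875, -235.2517852783203), 24.556921005249023)
top ((543.61767578125, -233.31137084960938), 16.225318908691406) [ 541.93576012 -234.1394778    90.3733774 ]
cap0 (array([466.09, -21.99]), np.float64(1.19), 256)
```

Both cameras put the cap within about 1 mm of the port axis once the side-fit bias is removed, and the bevel allows more than that. Now lowering to just above the balls.

>>> drive_tool --series "0.35 -0.0005 0 0.015 0;0.35 -0.0005 0 0.025 0;0.35 -0.0005 0 0.032 0;0.35 -0.0005 0 0.038 0;0.35 -0.0005 0 0.042 0;0.35 -0.0005 0 0.042 0;0.35 -0.0005 0 0.042 0;0.35 -0.0005 0 0.042 0" --squeeze 58

```text
clock: 14.25
position: [543.6, -235.4, 118.1]
eef_rot: [[0.999, -0.052, 0.001], [-0.052, -0.999, -0.0], [0.001, 0.0, -1.0]]
ft_force: [0.3, 0.7, -0.5]
finger_gap: 43.3
```

```bash
python3 -c "
from h import *
go(543.3,-234.7,100,-3)
from rig import imaging
d=imaging.read_camera('scene');np.savez('s9.npz',**d);crop(d,140,110,250,250,4.2,'pics/s9.png')
"
```

```text
clock 14.25 pos [ 543.6 -235.4  118.1] yaw -3.0 tilt [ 8.e-04  4.e-04 -1.e+00] q7 0.62 F [ 0.3  0.7 -0.5] gap 43.3
shift m [-0.0003 -0.0007  0.0181] turn (mod180) 0.0
```

View pics/s9.png

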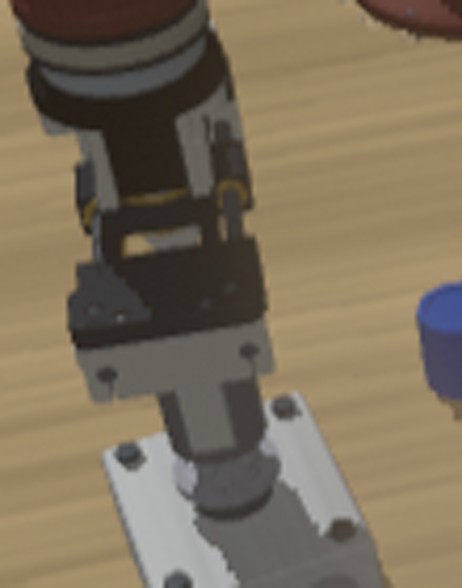

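The cap is over the spigot (rim about z 88) with no side force. Pressing in small steps.

>>> drive_tool --series "0.35 0 0 0.002 0;0.35 0 0 0.004 0;0.35 0 0 0.005 0;0.35 0 0 0.005 0"

```text
clock: 14.7
position: [543.8, -235.4, 113.5]
eef_rot: [[0.999, -0.052, 0.001], [-0.052, -0.999, -0.0], [0.001, 0.0, -1.0]]
ft_force: [-0.8, 0.7, 2.9]
finger_gap: 43.2
```

>>> drive_tool --series "0.35 0 0 0.001 0;0.35 0 0 0.002 0;0.35 0 0 0.003 0;0.35 0 0 0.003 0;0.35 0 0 0.003 0"

```text
clock: 15.2
position: [544.0, -235.6, 111.9]
eef_rot: [[0.999, -0.052, 0.002], [-0.052, -0.999, -0.0], [0.002, 0.0, -1.0]]
ft_force: [-3.3, 0.4, 11.5]
finger_gap: 43.1
```

>>> drive_tool --series "0.35 0 0 0.001 0;0.35 0 0 0.002 0;0.35 0 0 0.003 0;0.35 0 0 0.003 0;0.35 0 0 0.003 0"

```text
clock: 15.7
position: [544.0, -235.5, 106.8]
eef_rot: [[0.999, -0.052, 0.001], [-0.052, -0.999, -0.001], [0.002, 0.001, -1.0]]
ft_force: [1.4, -0.3, 1.4]
finger_gap: 42.8
```

Click: the force dropped from 11.5 to 1.4 N. Pressing on to home.

>>> drive_tool --series "0.35 0 0 0.002 0;0.35 0 0 0.004 0;0.35 0 0 0.006 0;0.35 0 0 0.007 0;0.35 0 0 0.007 0;0.35 0 0 0.007 0"

```text
clock: 16.3
position: [542.9, -234.9, 99.7]
eef_rot: [[0.999, -0.052, -0.001], [-0.052, -0.999, 0.001], [-0.001, -0.001, -1.0]]
ft_force: [0.7, 1.5, 2.7]
finger_gap: 42.8
```

>>> drive_tool --series "0.35 0 0 0.001 0;0.35 0 0 0.002 0;0.35 0 0 0.002 0;0.35 0 0 0.002 0"

```text
clock: 16.7
position: [542.9, -234.9, 99.7]
eef_rot: [[0.999, -0.052, -0.0], [-0.052, -0.999, 0.001], [-0.0, -0.001, -1.0]]
ft_force: [-3.4, 2.4, 11.8]
finger_gap: 43.4
```

>>> drive_tool --series "0.35 0 0 0.001 0;0.35 0 0 0.002 0;0.35 0 0 0.002 0;0.35 0 0 0.002 0;0.35 0 0 0.002 0"

```text
clock: 17.2
position: [542.9, -234.9, 99.6]
eef_rot: [[0.999, -0.052, 0.001], [-0.052, -0.999, 0.002], [0.001, -0.002, -1.0]]
ft_force: [-5.3, 4.4, 22.2]
finger_gap: 42.9
```

```bash
python3 -c "
from h import *
from rig import imaging
d=imaging.read_camera('scene');crop(d,140,110,250,250,4.2,'pics/s10.png')
W=pts(d).reshape(-1,3);m=(abs(W[:,0]-484)<65)&(abs(W[:,1]-261)<60)&(W[:,2]>20)&(W[:,2]<65);print('bin',m.sum(),np.median(W[m],0))
go(543.3,-234.7,100,-3)
"
```

```text
bin 392 [489.40822036 260.54003398  33.06507743]
clock 17.25 pos [ 542.8 -234.9   99.6] yaw -3.0 tilt [ 5.0e-04 -1.9e-03 -1.0e+00] q7 0.63 F [-5.2  5.3 23.3] gap 43.0
shift m [ 0.0004 -0.0002 -0.0004] turn (mod180) 0.0
```

View pics/s10.png

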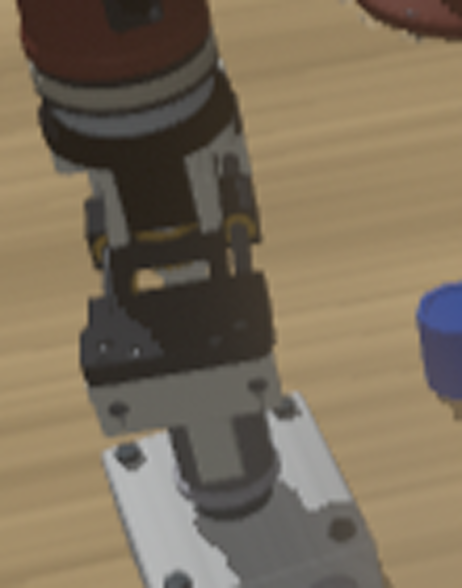

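The cap's rim sits on the collar. The TCP holds at 99.6 mm while the force rises to 22 N, which means hard contact with no slip. I'm handing in.

```bash
python3 -c "
from rig import ctrl
print(ctrl.finish_job()); s=ctrl.get_state(); print(s['clock'],s['ft_force'],s['position'])
"
```

```text
the job is handed in; nothing more can be done
None
the job is handed in; nothing more can be done
```

The offcut is in the scrap bin and the wide grey cap is fully home on the collar. I handed the job in at about 17 s with the gripper still pressing the cap down. No verdict was reported.

- **Offcut:** I lifted it off the port and let it go in the bin. It lies flat there, with its top at about z 33 mm in both cameras. It was unchanged in the scene camera just before hand-in.
- **Cap:** The click showed as a force drop from 11.5 N to 1.4 N. I pressed on until the rim stopped on the collar, with the tool at 99.6 mm against about 99.7 mm expected.
- **Final press:** Downward force rose to about 22–23 N with no further sinking, at a grip of 58 N. Side force was about 5 N in each of x and y, and tilt was about 0.002 rad.
- **Bystanders:** The gripper never touched the narrow cap, the adapter, the tin or the blue caps as far as I saw. I did not remeasure their positions at the end.
- **Disagreement between checks:** The two cameras differed by about 2.5 mm in x on where the port was. I used a point between them, and the cap went on without any jam.

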